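Find the true adapter block with a straightedge

TASK

Two metal plate-adapter blocks look alike, but on one of them the round centre insert stands slightly proud, so a straightedge laid over it rocks; find the true one and leave the straightedge lying on it. First lift the pink dust cover off its block and set it right way up on the bench, clear of the blocks. Then lay the straightedge lengthwise across the middle of a block's face, let go, and press firmly down on its red end and then on its black end: on the true block neither end gives (if it rocks, try the other block), and the other labware stays where it is.

Things in the scene. Friction and masses are not known exactly. Their poses are not given: they have to be found in the camera images.
- block_1: One of two alike aluminium blocks fixed to the bench: 128 (x) by 86 (y) by 40 mm high, black band round the foot, a round steel insert 36 mm across in the middle of its top face. Origin: centre of the underside; x along its length; the top face is 40 mm above. The insert is flush or 3.5 mm proud: which block has the proud one changes from run to run and this pose does not tell.
- block_2: The other block, the same in every way as block_1 but for the insert: exactly one of the two inserts is proud.
- straightedge: Loose steel straightedge, 0.35 kg: bar 125 (x) by 22 (y) by 16 mm high, with a grey grip 40 (x) by 22 (y) by 26 mm on its middle (42 mm high in all; grip it across y). Origin: centre of the flat underside; x points to the red end, the black end is at -x. It starts on the bench between the blocks. On the proud insert, left alone, it rests level too, but 3.5 mm higher.
- red_end (a point): Middle of the red zone on top of the bar, 50 mm from its middle, 16 mm above the underside; the zone is 25 mm long. Press with about 5 N (3 N at least) for a quarter of a second or more. On the true block it does not move. On the proud insert a light touch does nothing, but over about 2 N the bar tips by about 0.08 rad and this point sinks 2.5 mm; released, it drops back.
- black_end (a point): The same at the other end: middle of the black zone on top of the bar, 50 mm from its middle, 16 mm above the underside. It behaves as the red end does.
- cover: Loose pink translucent dust cover, hollow beneath, 112 (x) by 74 (y) by 16 mm high, 0.09 kg, with a white grip bar of 60 (x) by 16 (y) by 26 mm on top (42 mm high in all; grip it across y). Origin: centre of the lower rim; z up. It starts lying on the top face of block_1, hiding its insert; there is free bench outside each block, farther from the robot's centre line.
- tip_box: Bystander: pink pipette-tip box, 85 (x) by 125 (y) by about 57 mm high, loose. Origin: centre of the underside.
- well_plate: Bystander: white well plate, 85 (x) by 127 (y) by 15 mm high, loose. Origin: centre of the underside.
- reagent_jar: Bystander: amber jar with a blue cap, 60 mm across, 85 mm high, loose. Origin: centre of the underside.
Things that resemble listed ones, but are neither listed nor needed, are in the scene too. Leave any purple or turquoise look-alike of the cover alone.

How it is judged:
By the outcome, as a careful person would: the job done as asked, in the order asked, and still so for the second after the job is handed in, with the robot touching nothing.
It also fails if it takes over 72 s, if anything falls off the work surface, if the arm or the gripper's body presses on something with over 40 N, if the wrist force passes 120 N, or if a joint passes its speed limit or range.

ROBOT

A 7-joint arm with a two-finger parallel gripper is mounted at the origin on the work surface. World frame = base frame: x ahead of the robot, y to its left, z up, the work surface at z = 0. Lengths are in m, angles in rad, forces in N, time in s.
With the tool pointing down it reaches from about 0.35 to 0.9 m from the base axis. Payload 7.2 kg.
Tool frame: the origin (TCP) lies at the centre of the arm's flange, where the gripper is bolted on; the fingertips stand 173 mm ahead of it and the grasp point (between the pads) lies 155 mm ahead of it; y points along the fingers, x is the direction in which the jaws open and shut, and the axes are right-handed (so a half turn about y gives the same grasp; the last joint's range is limited). The gripper opens to 85 mm and grips with 20 to 120 N. Pads are 22 mm wide; open, the fingers measure 114 mm over their backs; the gripper's body (76 mm by 85 mm) begins 54 mm behind the grasp point. The pads swing forward as they close: fully open they stand 13 mm farther back than shut.
Start: joints at [1.115, 0.411, -0.013, 1.596, 0.006, 1.134, -0.082], TCP at [0.236, -0.579, 0.405] pointing down, gripper open.
Joint ranges: [-2.95, 2.95], [-0.29, 1.99], [-1.47, 1.44], [0.14, 2.54], [-1.03, 4.17], [0.13, 1.85], [-2.86, 2.86]. Speed limits (rad/s): [2.39, 2.39, 3.01, 3.01, 3.14, 3.14, 3.14].

INTERFACE

Orientations are given as a unit quaternion [x, y, z, w].
In Python, from rig import * gives the robot as it stands.
- The arm moves only by the tool drive_tool, never from a script. Its argument "motion" is a list of rows, each an object of numbers: "tx", "ty", "tz": the shift along the tool's x, y, z in mm; "ax", "ay", "az": the turn, a rotation vector about the tool's x, y, z in degrees; "hand": the opening, from -1 (shut) to 1 (fully open), so that 0 is half open. A call has 1 to 12 rows; each row is the pose to reach, as a shift and turn from the pose commanded when the call began, along the tool's axes at that moment; what a row does not reach only later rows make up. A row lasts 1/10 s, in which the tool goes at most 50 mm and 8.59 degrees, less where a joint would pass 70% of its speed; a pose out of reach is approached as far as the arm can. A call with a gripper value outside its range is refused whole. The fingers move at their own pace and stop on an object; the grip force is fixed at half the most. Time passes only in rows, so rows that repeat a pose let the fingers close. It gives the time, the measured TCP pose, the force and the opening at its end, in the units of the state.
- read_state(): the state, without advancing time (a new reading comes with each control period).
- grab_frame(name): name is "side" or "top" or "wrist"; returns a dict with "pixels" (420x560x3 uint8, blue, green, red), "fx", "fy", "cx", "cy" (pixels), "camera_from_world" (4x4, takes a point from world to camera coordinates). Camera axes: x right, y up, looking along -z (the intrinsics and any distortion apply to the point x, -y, -z); pixel columns grow to the right and rows downward; lengths in m; the calibration is good to about 2 mm. A picture is of the moment at which its call begins. There is no depth.
- sign_off(): hands the job in, once; it reports no verdict.
The state is a dict: "clock": time; "joint_pos": joint angles; "joint_vel": joint speeds; "tau": joint torques, N m; "tool_pos": TCP position; "ee_rot": TCP orientation; "ft_force": force on the tool from outside, world axes, zero at the start; "moment": the same for the moment, N m; "finger_gap": finger opening in m.
Only numpy, scipy, OpenCV 4.12 (cv2) and the standard library are available. Lean on these libraries where they do the work, as an engineer would, in place of code of your own. Each camera call takes 0.05 s, during which the arm holds its last target.

## Working session

There is one attempt and no reset: what is moved stays moved. The work goes in short steps, Python scripts to look and compute and a tool call to move; the robot and the scene stay as the last step left them, time stands still between calls to the robot, and variables do not carry over. Pictures are saved under pics/ and viewed, and the job is handed in when it is done.

Besides the shell and the picture viewer there is one more tool, called after "Call:" as name(argument=value, ...) on one line, values as JSON. drive_tool: Moves the arm, as the interface text tells. Its arguments: {"type":"object","properties":{"motion":{"type":"array"}},"required":["motion"]}

```bash
ls; mkdir -p pics; python3 - <<'E'
from rig import *
import cv2
for n in("side","top","wrist"):
    f=grab_frame(n); cv2.imwrite(f"pics/{n}0.png",f["pixels"]); print(n,f["fx"],f["fy"],f["cx"],f["cy"],f["camera_from_world"].round(4).tolist() if hasattr(f["camera_from_world"],'round') else f["camera_from_world"],[k for k in f])
s=read_state(); print(s)
E
```

```text
pics
side 433.33899950225634 433.33899950225634 277.6180938893564 218.62174705566082 [[-0.9688, -0.2475, -0.0127, 0.4369], [0.1747, -0.7182, 0.6735, -0.2446], [-0.1758, 0.6503, 0.7391, -0.9438], [0.0, 0.0, 0.0, 1.0]] ['pixels', 'fx', 'fy', 'cx', 'cy', 'camera_from_world']
top 386.32353511914283 386.32353511914283 279.5967624256718 210.2502631200284 [[-0.0254, -0.9995, 0.0182, -0.189], [0.9982, -0.0243, 0.0549, -0.5195], [-0.0544, 0.0196, 0.9983, -1.1837], [0.0, 0.0, 0.0, 1.0]] ['pixels', 'fx', 'fy', 'cx', 'cy', 'camera_from_world']
wrist 349.91670025831394 349.91670025831394 283.91877387315776 204.91604453867157 [[0.3786, -0.9256, -0.0011, -0.6242], [0.8809, 0.3607, -0.3065, 0.0408], [0.2841, 0.1151, 0.9519, -0.3788], [0.0, 0.0, 0.0, 1.0]] ['pixels', 'fx', 'fy', 'cx', 'cy', 'camera_from_world']
{'clock': 0.15, 'joint_pos': array([ 1.11480228,  0.41172403, -0.01271203,  1.59680613,  0.00560528,
        1.13429213, -0.08222914]), 'joint_vel': array([-1.45275814e-04, -3.28648420e-03,  2.47407375e-04, -3.84755541e-03,
       -7.75031629e-04, -3.87009890e-04, -2.08740504e-05]), 'tau': array([ 2.23866598e-03, -6.01030254e+01,  6.83204401e-01, -2.99647969e+01,
        1.39280644e-02,  7.78257963e-03,  7.61367937e-05]), 'tool_pos': array([ 0.2362696 , -0.57845996,  0.40405992]), 'ee_rot': array([-0.58676282,  0.39465596, -0.39392238,  0.58718075]), 'ft_force': array([ 0.54476159, -0.37526183,  0.02008532]), 'moment': array([-0.01425004,  0.01698249, -0.02958028]), 'finger_gap': 0.08550953408486295}
```

View images.

View pics/side0.png

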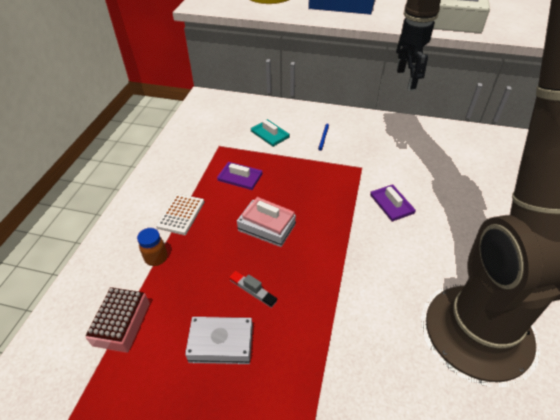

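View pics/top0.png

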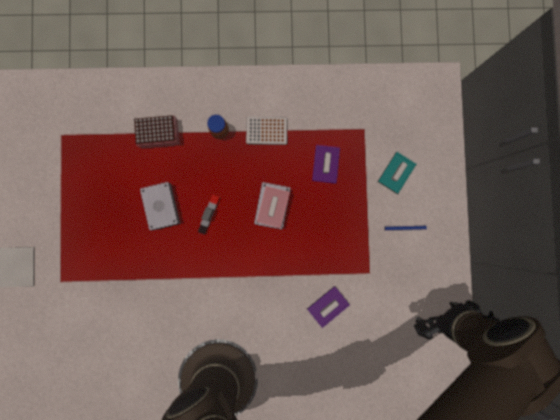

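View pics/wrist0.png

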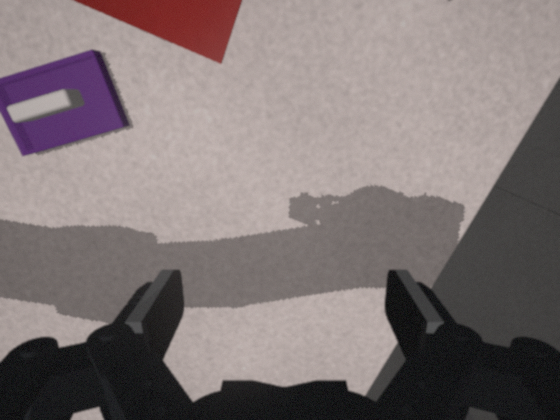

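```bash
cat > h.py <<'E'
import numpy as np, cv2
from rig import *
from scipy.spatial.transform import Rotation as R
def shot(n,fn):
    f=grab_frame(n); cv2.imwrite(f"pics/{fn}.png",f["pixels"]); np.save(f"pics/{fn}.npy",np.array([f["fx"],f["fy"],f["cx"],f["cy"],*np.array(f["camera_from_world"]).ravel()])); return f
def load(fn):
    a=np.load(f"pics/{fn}.npy"); return a[:4],a[4:].reshape(4,4)
def crop(fn,x0,y0,w,h,s,out):
    im=cv2.imread(f"pics/{fn}.png")[y0:y0+h,x0:x0+w]
    im=cv2.resize(im,None,fx=s,fy=s,interpolation=cv2.INTER_CUBIC)
    for i in range(0,w,10):
        cv2.line(im,(i*s,0),(i*s,6 if (x0+i)%50 else 14),(0,255,255),1)
        if i%20==0: cv2.putText(im,str(x0+i),(i*s,24),0,.4,(0,255,255),1)
    for i in range(0,h,10):
        cv2.line(im,(0,i*s),(6,i*s),(0,255,255),1)
        if i%20==0: cv2.putText(im,str(y0+i),(8,i*s+4),0,.4,(0,255,255),1)
    cv2.imwrite(f"pics/{out}.png",im)
def ray(fn,u,v,z):
    (fx,fy,cx,cy),M=load(fn)
    d=np.array([(u-cx)/fx,-(v-cy)/fy,-1]); Rm=M[:3,:3]; o=-Rm.T@M[:3,3]; d=Rm.T@d
    return (o+d*(z-o[2])/d[2])
def proj(fn,P):
    (fx,fy,cx,cy),M=load(fn); c=M[:3,:3]@np.asarray(P)+M[:3,3]
    return np.array([cx+fx*c[0]/-c[2],cy-fy*c[1]/-c[2]])
E
python3 - <<'E'
from h import *
shot("top","top1");shot("side","side1")
crop("top1",130,160,190,100,4,"c1")
crop("side1",180,190,130,100,6,"c2")
crop("side1",170,260,130,110,5,"c3")
E
```

```text
(no output)
```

View pics/c1.png

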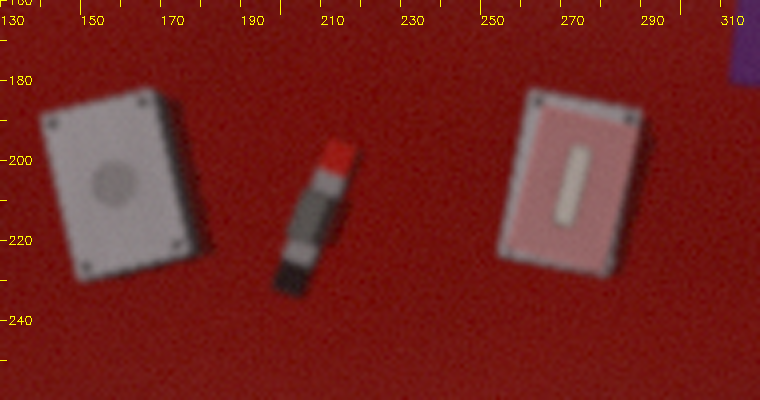

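View pics/c2.png

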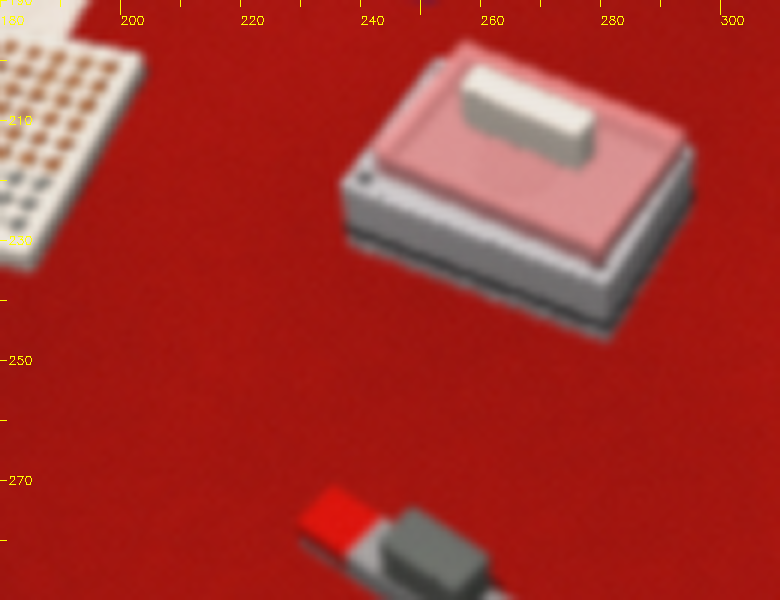

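View pics/c3.png

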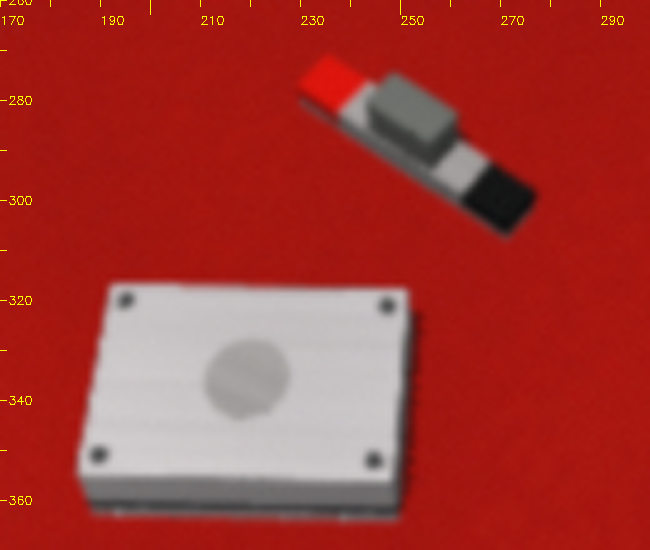

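```bash
cat > fit.py <<'E'
from h import *
from scipy.optimize import least_squares
def fit(pts,x0,n):
    def r(p):
        c,s=np.cos(p[2]),np.sin(p[2]); o=[]
        for cam,(X,Y,Z),uv in pts:
            o+=list(proj(cam,[p[0]+c*X-s*Y,p[1]+s*X+c*Y,Z])-uv)
        return o
    q=least_squares(r,x0,loss='soft_l1'); e=np.array(r(q.x)).reshape(-1,2)
    print(n,q.x[:2].round(4),np.degrees(q.x[2]).round(2),"res",[tuple(a) for a in e.round(1)]); return q.x
def rect(cam,L,W,Z,pp,pm,mm,mp):
    o=[]
    for (a,b),uv in zip([(1,1),(1,-1),(-1,-1),(-1,1)],[pp,pm,mm,mp]):
        if uv is not None:o.append((cam,(a*L/2,b*W/2,Z),uv))
    return o
E
python3 - <<'E'
from fit import *
S,T="side1","top1"
b=rect(S,.128,.086,.04,(185.8,354.6),(192,316.8),(251.6,318),(248.4,356.2))+rect(T,.128,.086,.04,(140,188.75),(167.5,182.5),(178.5,223),(150,230))+[(S,(0,0,.04),(219.4,335.8)),(T,(0,0,.04),(158.5,206))]
fit(b,[.5,.2,0.2],"b2")
b=rect(S,.128,.086,.04,(237.2,220.5),None,(295.7,215),(280.8,235.8))+rect(T,.128,.086,.04,(262.5,182.5),(290.75,187.5),(282.5,228),(254.5,224.2))
fit(b,[.5,-.2,-.2],"b1")
c=rect(S,.112,.074,.056,(243,215.5),(257.2,197),(294.2,212.2),(280.8,231.7))+rect(S,.06,.016,.082,(257,204.2),(260,201.2),(278.8,209.2),(276.2,212.3))+rect(T,.06,.016,.082,(273.2,196.5),(278,197.5),(273.2,216.8),(268.8,216))
fit(c,[.5,-.2,-.2],"cover")
s=rect(S,.04,.022,.042,(243.6,279.6),(249,274.6),(261.4,282.4),(257,288))+rect(S,.125,.022,.016,(230.4,276.8),(236,270.8),(277.4,299),None)+rect(T,.125,.022,.016,(213,194.5),(219.2,197.5),(205,234.2),(198.2,232.5))
fit(s,[.5,0,-.2],"se")
for n,p in dict(tip=(157,131),jar=(218,125),well=(267,131),pur1=(326,164),pur2=(329,306),teal=(397,173),pen=(405,228)).items(): print(n,ray(T,*p,.03).round(3))
st=read_state(); print(st["tool_pos"],R.from_quat(st["ee_rot"]).as_matrix().round(3))
E
```

```text
b2 [0.5337 0.1649] 12.83 res [(np.float64(-0.7), np.float64(-0.1)), (np.float64(-0.1), np.float64(-0.3)), (np.float64(-0.3), np.float64(-0.5)), (np.float64(0.0), np.float64(-0.5)), (np.float64(-0.2), np.float64(0.8)), (np.float64(-0.0), np.float64(0.1)), (np.float64(-1.2), np.float64(0.5)), (np.float64(-0.5), np.float64(0.5)), (np.float64(-0.2), np.float64(-0.4)), (np.float64(0.0), np.float64(0.5))]
b1 [ 0.5275 -0.1804] -12.03 res [(np.float64(-0.8), np.float64(-0.3)), (np.float64(-0.3), np.float64(-1.0)), (np.float64(0.1), np.float64(1.0)), (np.float64(0.1), np.float64(0.1)), (np.float64(-0.5), np.float64(0.3)), (np.float64(0.1), np.float64(1.1)), (np.float64(0.3), np.float64(-0.3))]
cover [ 0.5209 -0.1804] -15.26 res [(np.float64(-0.9), np.float64(-0.7)), (np.float64(0.0), np.float64(-0.0)), (np.float64(0.2), np.float64(-0.4)), (np.float64(-0.5), np.float64(-0.8)), (np.float64(-0.8), np.float64(-0.1)), (np.float64(-0.5), np.float64(-1.0)), (np.float64(1.2), np.float64(-0.8)), (np.float64(0.6), np.float64(0.2)), (np.float64(-0.8), np.float64(0.0)), (np.float64(-0.3), np.float64(0.3)), (np.float64(-0.4), np.float64(0.8)), (np.float64(-1.3), np.float64(0.3))]
se [0.5047 0.0188] -22.98 res [(np.float64(-0.8), np.float64(-0.1)), (np.float64(-0.1), np.float64(-1.4)), (np.float64(1.0), np.float64(-0.6)), (np.float64(-0.7), np.float64(0.4)), (np.float64(-0.5), np.float64(0.0)), (np.float64(-0.0), np.float64(-0.1)), (np.float64(-0.0), np.float64(-1.4)), (np.float64(-0.3), np.float64(0.7)), (np.float64(0.1), np.float64(0.3)), (np.float64(-1.0), np.float64(1.2)), (np.float64(-0.8), np.float64(0.2))]
tip [0.768 0.171 0.03 ]
jar [ 0.783 -0.017  0.03 ]
well [ 0.761 -0.169  0.03 ]
pur1 [ 0.654 -0.349  0.03 ]
pur2 [ 0.219 -0.344  0.03 ]
teal [ 0.621 -0.569  0.03 ]
pen [ 0.45  -0.586  0.03 ]
[ 0.23632403 -0.57847673  0.40429029] [[ 0.378 -0.     0.926]
 [-0.926  0.001  0.378]
 [-0.001 -1.    -0.   ]]
```

```bash
cat >> h.py <<'E'
def go(p,yawx,st=None):
    """delta to TCP p with tool x axis at world angle yawx deg (mod 180 chosen small), tool y down"""
    st=st or read_state(); Rm=R.from_quat(st["ee_rot"]).as_matrix()
    d=1000*Rm.T@(np.array(p)-st["tool_pos"])
    cur=np.degrees(np.arctan2(Rm[1,0],Rm[0,0]))
    best=None
    for k in (-180,0,180,360):
        y=np.radians(yawx+k); X=np.array([np.cos(y),np.sin(y),0]); Y=np.array([0,0,-1.]); T=np.c_[X,Y,np.cross(X,Y)]
        rv=np.degrees(R.from_matrix(Rm.T@T).as_rotvec())
        if best is None or np.linalg.norm(rv)<np.linalg.norm(best): best=rv
    print("t",d.round(1),"a",best.round(2),"pos",st["tool_pos"].round(4),"F",st["ft_force"].round(2),"gap",round(st["finger_gap"],4),"clk",round(st["clock"],2),"q",st["joint_pos"].round(2))
E
python3 -c "
from h import *
go([.521,-.1804,.31],74.74)"
```

```text
t [-260.8   94.5  414.1] a [ 2.000e-02  3.748e+01 -4.000e-02] pos [ 0.2363 -0.5785  0.4043] F [-0.17  0.04 -0.64] gap 0.0854 clk 0.25 q [ 1.11  0.41 -0.01  1.6   0.01  1.13 -0.08]
```

Call:
drive_tool(motion=[{"tx": -130,"ty": 47,"tz": 207,"ay": 19,"hand": 0},{"tx": -130,"ty": 47,"tz": 207,"ay": 19,"hand": 0},{"tx": -130,"ty": 47,"tz": 207,"ay": 19,"hand": 0},{"tx": -130,"ty": 47,"tz": 207,"ay": 19,"hand": 0},{"tx": -261,"ty": 94,"tz": 414,"ay": 37.5,"hand": 0},{"tx": -261,"ty": 94,"tz": 414,"ay": 37.5,"hand": 0},{"tx": -261,"ty": 94,"tz": 414,"ay": 37.5,"hand": 0},{"tx": -261,"ty": 94,"tz": 414,"ay": 37.5,"hand": 0},{"tx": -261,"ty": 94,"tz": 414,"ay": 37.5,"hand": 0},{"tx": -261,"ty": 94,"tz": 414,"ay": 37.5,"hand": 0},{"tx": -261,"ty": 94,"tz": 414,"ay": 37.5,"hand": 0},{"tx": -261,"ty": 94,"tz": 414,"ay": 37.5,"hand": 0}])

```text
schema error: expected keys tx, ty, tz, ax, ay, az, hand
```

```bash
python3 -c "
from h import *
go([.521,-.1804,.232],74.74)
shot('wrist','w2'); crop('w2',0,0,560,420,1,'w2c')"
```

```text
t [-260.7  172.5  414.1] a [ 2.000e-02  3.748e+01 -4.000e-02] pos [ 0.2363 -0.5785  0.4043] F [-0.17  0.04 -0.64] gap 0.0854 clk 0.25 q [ 1.11  0.41 -0.01  1.6   0.01  1.13 -0.08]
```

View pics/w2c.png

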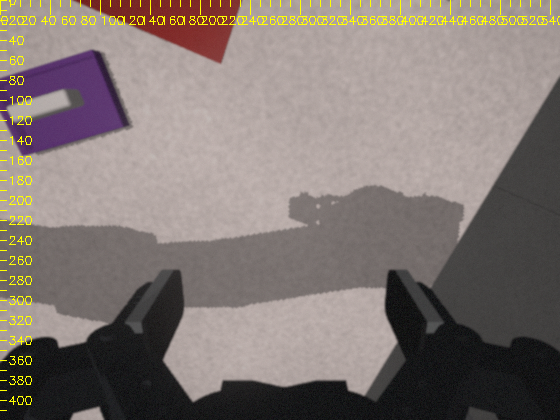

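All keys are required in each row.

Call:
drive_tool(motion=[{"tx": -130,"ty": 47,"tz": 207,"ax": 0,"ay": 19,"az": 0,"hand": 0},{"tx": -130,"ty": 47,"tz": 207,"ax": 0,"ay": 19,"az": 0,"hand": 0},{"tx": -130,"ty": 47,"tz": 207,"ax": 0,"ay": 19,"az": 0,"hand": 0},{"tx": -130,"ty": 47,"tz": 207,"ax": 0,"ay": 19,"az": 0,"hand": 0},{"tx": -261,"ty": 94,"tz": 414,"ax": 0,"ay": 37.5,"az": 0,"hand": 0},{"tx": -261,"ty": 94,"tz": 414,"ax": 0,"ay": 37.5,"az": 0,"hand": 0},{"tx": -261,"ty": 94,"tz": 414,"ax": 0,"ay": 37.5,"az": 0,"hand": 0},{"tx": -261,"ty": 94,"tz": 414,"ax": 0,"ay": 37.5,"az": 0,"hand": 0},{"tx": -261,"ty": 94,"tz": 414,"ax": 0,"ay": 37.5,"az": 0,"hand": 0},{"tx": -261,"ty": 94,"tz": 414,"ax": 0,"ay": 37.5,"az": 0,"hand": 0},{"tx": -261,"ty": 94,"tz": 414,"ax": 0,"ay": 37.5,"az": 0,"hand": 0},{"tx": -261,"ty": 94,"tz": 414,"ax": 0,"ay": 37.5,"az": 0,"hand": 0}])

```text
clock: 1.5
tool_pos: [0.5218, -0.1784, 0.3102]
ee_rot: [-0.43, 0.561, -0.561, 0.43]
ft_force: [-0.9, 0.1, -0.0]
finger_gap: 0.0426
```

```bash
python3 -c "
from h import *
go([.521,-.1804,.232],74.74)
shot('wrist','w3'); crop('w3',0,0,560,420,1,'w3c')
for X in (-.03,.03):
  for Y in (-.008,.008):
    c,s=np.cos(np.radians(-15.26)),np.sin(np.radians(-15.26)); print(proj('w3',[.5209+c*X-s*Y,-.1804+s*X+c*Y,.082]).round(1))"
```

```text
t [ 2.2 78.2 -0.1] a [ 0.05  0.23 -0.03] pos [ 0.5218 -0.1784  0.3102] F [-0.9   0.14 -0.03] gap 0.0426 clk 1.5 q [ 0.31  0.39 -0.09  1.87  0.04  0.88 -1.63]
[299.4 272.3]
[273.9 272.2]
[301.2 179.5]
[273.5 179.3]
```

View pics/w3c.png

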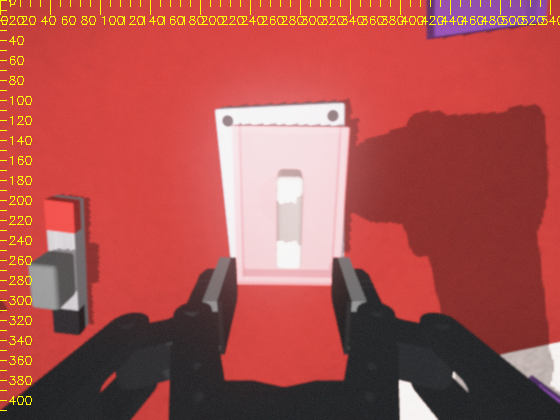

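```bash
python3 -c "
from h import *
print(ray('w3',289.5,221,.082),ray('w3',289.5,172,.082),ray('w3',289.5,268.5,.082))"
```

```text
[ 0.52477394 -0.18298643  0.082     ] [ 0.55373394 -0.19059903  0.082     ] [ 0.49404759 -0.17490952  0.082     ]
```

Call:
drive_tool(motion=[{"tx": 3,"ty": 30,"tz": 2,"ax": 0,"ay": 0,"az": 0,"hand": 0},{"tx": 3,"ty": 60,"tz": 2,"ax": 0,"ay": 0,"az": 0,"hand": 0},{"tx": 3,"ty": 72,"tz": 2,"ax": 0,"ay": 0,"az": 0,"hand": 0},{"tx": 3,"ty": 78,"tz": 2,"ax": 0,"ay": 0,"az": 0,"hand": 0},{"tx": 3,"ty": 78,"tz": 2,"ax": 0,"ay": 0,"az": 0,"hand": 0},{"tx": 3,"ty": 78,"tz": 2,"ax": 0,"ay": 0,"az": 0,"hand": -1},{"tx": 3,"ty": 78,"tz": 2,"ax": 0,"ay": 0,"az": 0,"hand": -1},{"tx": 3,"ty": 78,"tz": 2,"ax": 0,"ay": 0,"az": 0,"hand": -1},{"tx": 3,"ty": 78,"tz": 2,"ax": 0,"ay": 0,"az": 0,"hand": -1},{"tx": 3,"ty": 78,"tz": 2,"ax": 0,"ay": 0,"az": 0,"hand": -1},{"tx": 3,"ty": 78,"tz": 2,"ax": 0,"ay": 0,"az": 0,"hand": -1},{"tx": 3,"ty": 78,"tz": 2,"ax": 0,"ay": 0,"az": 0,"hand": -1}])

```text
clock: 2.75
tool_pos: [0.5226, -0.184, 0.2341]
ee_rot: [0.429, -0.561, 0.563, -0.43]
ft_force: [-1.4, -0.5, 6.1]
finger_gap: 0.0149
```

Call:
drive_tool(motion=[{"tx": 3,"ty": -20,"tz": 2,"ax": 0,"ay": 0,"az": 0,"hand": -1},{"tx": 3,"ty": -40,"tz": 2,"ax": 0,"ay": 0,"az": 0,"hand": -1},{"tx": 3,"ty": -60,"tz": 2,"ax": 0,"ay": 0,"az": 0,"hand": -1},{"tx": 3,"ty": -60,"tz": 2,"ax": 0,"ay": 0,"az": 0,"hand": -1}])

```text
clock: 3.15
tool_pos: [0.5241, -0.1875, 0.2956]
ee_rot: [0.428, -0.561, 0.564, -0.43]
ft_force: [-0.2, 0.4, -0.3]
finger_gap: 0.0146
```

```bash
python3 -c "
from h import *
go([.45,-.375,.294],74.74);go([.45,-.375,.196],74.74)
shot('side','s4'); crop('s4',180,120,190,140,4,'s4c')"
```

```text
t [200.4   1.5 -22. ] a [-0.3  -0.03  0.01] pos [ 0.5241 -0.1875  0.2956] F [-0.18  0.36 -0.33] gap 0.0146 clk 3.15 q [ 0.32  0.42 -0.08  1.88  0.04  0.84 -1.62]
t [200.4  99.5 -22.6] a [-0.3  -0.03  0.01] pos [ 0.5241 -0.1875  0.2956] F [-0.18  0.36 -0.33] gap 0.0146 clk 3.15 q [ 0.32  0.42 -0.08  1.88  0.04  0.84 -1.62]
```

View pics/s4c.png

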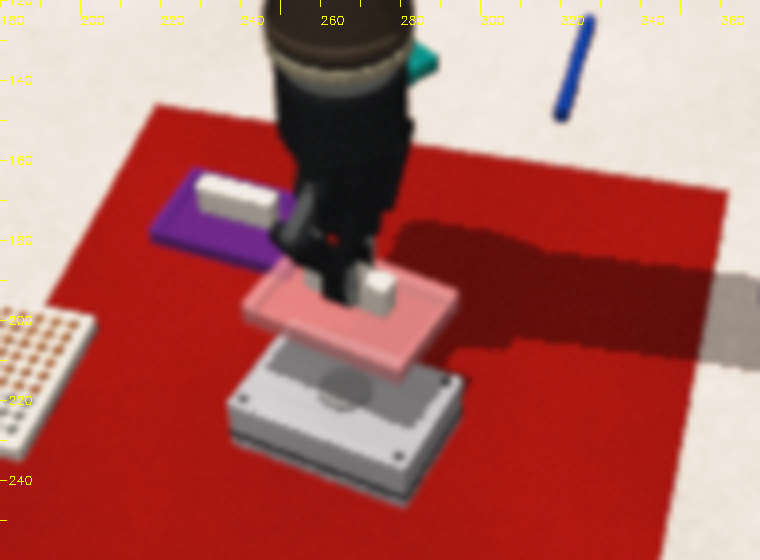

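The cover hangs level in the jaws (around (265,195)) and the insert of block_1 at (265,217) is visible. I'll take the cover to the free bench on the right.

Call:
drive_tool(motion=[{"tx": 40,"ty": 0,"tz": -4,"ax": 0,"ay": 0,"az": 0,"hand": -1},{"tx": 80,"ty": 0,"tz": -8,"ax": 0,"ay": 0,"az": 0,"hand": -1},{"tx": 120,"ty": 0,"tz": -13,"ax": 0,"ay": 0,"az": 0,"hand": -1},{"tx": 160,"ty": 0,"tz": -18,"ax": 0,"ay": 0,"az": 0,"hand": -1},{"tx": 200,"ty": 0,"tz": -22,"ax": 0,"ay": 0,"az": 0,"hand": -1},{"tx": 200,"ty": 30,"tz": -22,"ax": 0,"ay": 0,"az": 0,"hand": -1},{"tx": 200,"ty": 60,"tz": -22,"ax": 0,"ay": 0,"az": 0,"hand": -1},{"tx": 200,"ty": 85,"tz": -22,"ax": 0,"ay": 0,"az": 0,"hand": -1},{"tx": 200,"ty": 93,"tz": -22,"ax": 0,"ay": 0,"az": 0,"hand": -1},{"tx": 200,"ty": 97,"tz": -22,"ax": 0,"ay": 0,"az": 0,"hand": -1},{"tx": 200,"ty": 99,"tz": -22,"ax": 0,"ay": 0,"az": 0,"hand": -1},{"tx": 200,"ty": 99,"tz": -22,"ax": 0,"ay": 0,"az": 0,"hand": -1}])

```text
clock: 4.4
tool_pos: [0.4496, -0.3745, 0.1947]
ee_rot: [0.429, -0.562, 0.562, -0.429]
ft_force: [1.1, -0.4, -0.1]
finger_gap: 0.0146
```

Call:
drive_tool(motion=[{"tx": 0,"ty": 1,"tz": 0,"ax": 0,"ay": 0,"az": 0,"hand": -1},{"tx": 0,"ty": 2,"tz": 0,"ax": 0,"ay": 0,"az": 0,"hand": -1},{"tx": 0,"ty": 2,"tz": 0,"ax": 0,"ay": 0,"az": 0,"hand": -1}])

```text
clock: 4.7
tool_pos: [0.4498, -0.3747, 0.1941]
ee_rot: [0.429, -0.561, 0.563, -0.429]
ft_force: [-4.2, 3.0, 13.9]
finger_gap: 0.0146
```

Contact with the bench. Release and rise.

Call:
drive_tool(motion=[{"tx": 0,"ty": 1,"tz": 0,"ax": 0,"ay": 0,"az": 0,"hand": 0},{"tx": 0,"ty": 0,"tz": 0,"ax": 0,"ay": 0,"az": 0,"hand": 0},{"tx": 0,"ty": 0,"tz": 0,"ax": 0,"ay": 0,"az": 0,"hand": 0},{"tx": 0,"ty": -20,"tz": 0,"ax": 0,"ay": 0,"az": 0,"hand": 0},{"tx": 0,"ty": -50,"tz": 0,"ax": 0,"ay": 0,"az": 0,"hand": 0},{"tx": 0,"ty": -90,"tz": 0,"ax": 0,"ay": 0,"az": 0,"hand": 0},{"tx": 0,"ty": -90,"tz": 0,"ax": 0,"ay": 0,"az": 0,"hand": 0}])

```text
clock: 5.4
tool_pos: [0.4507, -0.3756, 0.2869]
ee_rot: [0.428, -0.559, 0.565, -0.43]
ft_force: [0.4, -0.3, -0.0]
finger_gap: 0.0426
```

```bash
python3 -c "
from h import *
go([.5047,.0188,.3],90-22.98)
shot('side','s5'); crop('s5',180,120,190,140,4,'s5c')"
```

```text
t [-394.7  -14.8  -51.9] a [-0.48  7.68  0.15] pos [ 0.4507 -0.3756  0.2869] F [ 0.45 -0.26 -0.03] gap 0.0426 clk 5.4 q [ 0.64  0.47 -0.03  1.81  0.02  0.85 -1.24]
```

View pics/s5c.png

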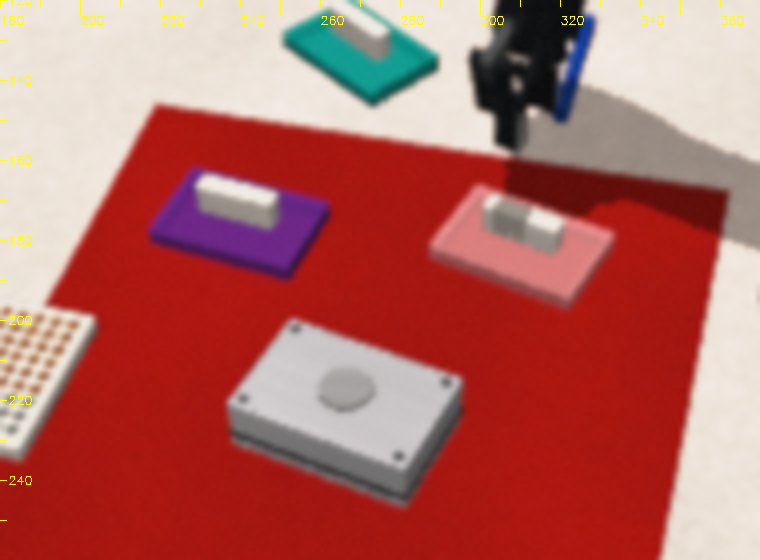

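The cover lies right way up on the bench around (311,178 full-image), clear of everything. Next: the straightedge.

Call:
drive_tool(motion=[{"tx": -395,"ty": -25,"tz": -52,"ax": -0.4,"ay": 7.7,"az": 0,"hand": 0},{"tx": -395,"ty": -25,"tz": -52,"ax": -0.4,"ay": 7.7,"az": 0,"hand": 0},{"tx": -395,"ty": -25,"tz": -52,"ax": -0.4,"ay": 7.7,"az": 0,"hand": 0},{"tx": -395,"ty": -25,"tz": -52,"ax": -0.4,"ay": 7.7,"az": 0,"hand": 0},{"tx": -395,"ty": -25,"tz": -52,"ax": -0.4,"ay": 7.7,"az": 0,"hand": 0},{"tx": -395,"ty": -25,"tz": -52,"ax": -0.4,"ay": 7.7,"az": 0,"hand": 0},{"tx": -395,"ty": -25,"tz": -52,"ax": -0.4,"ay": 7.7,"az": 0,"hand": 0},{"tx": -395,"ty": -25,"tz": -52,"ax": -0.4,"ay": 7.7,"az": 0,"hand": 0},{"tx": -395,"ty": -25,"tz": -52,"ax": -0.4,"ay": 7.7,"az": 0,"hand": 0},{"tx": -395,"ty": -25,"tz": -52,"ax": -0.4,"ay": 7.7,"az": 0,"hand": 0}])

```text
clock: 6.45
tool_pos: [0.5029, 0.0216, 0.3058]
ee_rot: [-0.393, 0.591, -0.587, 0.389]
ft_force: [-0.0, -1.3, -0.4]
finger_gap: 0.0425
```

```bash
python3 -c "
from h import *
go([.5047,.0188,.19],90-22.98)
shot('wrist','w6'); crop('w6',0,0,560,420,1,'w6c')"
```

```text
t [  1.7 115.7   3.7] a [0.47 0.19 0.06] pos [0.5029 0.0216 0.3058] F [-0.   -1.32 -0.43] gap 0.0425 clk 6.45 q [-0.03  0.33 -0.13  1.98  0.05  0.84 -2.16]
```

View pics/w6c.png

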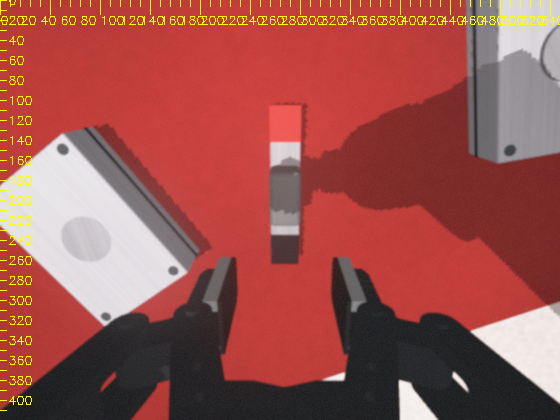

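```bash
python3 -c "
from h import *
a=ray('w6',285,104,.016);b=ray('w6',285,264,.016);print(a,b,(a+b)/2,np.linalg.norm(a-b), np.degrees(np.arctan2(*(a-b)[1::-1])))
for X,Y,Z in [(.0625,.011,.016),(.0625,-.011,.016),(-.0625,.011,.016),(-.0625,-.011,.016)]:
    t=np.radians(-22.98);c,s=np.cos(t),np.sin(t); print(proj('w6',[.5047+c*X-s*Y,.0188+s*X+c*Y,Z]).round(1))
"
```

```text
[ 0.5645106  -0.00607903  0.016     ] [0.44794085 0.04269035 0.016     ] [0.50622572 0.01830566 0.016     ] 0.1263604337290813 -22.703013412201834
[270.1 107.3]
[301.1 107.4]
[271.4 265. ]
[298.2 265. ]
```

Call:
drive_tool(motion=[{"tx": 2,"ty": 40,"tz": 4,"ax": 0.4,"ay": 0,"az": 0,"hand": 0},{"tx": 2,"ty": 80,"tz": 4,"ax": 0.4,"ay": 0,"az": 0,"hand": 0},{"tx": 2,"ty": 105,"tz": 4,"ax": 0.4,"ay": 0,"az": 0,"hand": 0},{"tx": 2,"ty": 120,"tz": 4,"ax": 0.4,"ay": 0,"az": 0,"hand": 0},{"tx": 2,"ty": 120,"tz": 4,"ax": 0.4,"ay": 0,"az": 0,"hand": 0},{"tx": 2,"ty": 120,"tz": 4,"ax": 0.4,"ay": 0,"az": 0,"hand": -1},{"tx": 2,"ty": 120,"tz": 4,"ax": 0.4,"ay": 0,"az": 0,"hand": -1},{"tx": 2,"ty": 120,"tz": 4,"ax": 0.4,"ay": 0,"az": 0,"hand": -1},{"tx": 2,"ty": 120,"tz": 4,"ax": 0.4,"ay": 0,"az": 0,"hand": -1},{"tx": 2,"ty": 120,"tz": 4,"ax": 0.4,"ay": 0,"az": 0,"hand": -1}])

```text
clock: 7.5
tool_pos: [0.5054, 0.0169, 0.1874]
ee_rot: [0.39, -0.589, 0.59, -0.39]
ft_force: [-1.6, -1.0, 4.8]
finger_gap: 0.0214
```

```bash
python3 -c "
from h import *
go([.5047,.0188,.275],90-22.98)
go([.5337,.1649,.3],90+12.83)
go([.5275,-.1804,.3],90-12.03)
shot('side','s7')
"
```

```text
t [ -1.4 -87.6  -1.4] a [-0.06 -0.02  0.03] pos [0.5054 0.0169 0.1874] F [-1.56 -0.96  4.78] gap 0.0214 clk 7.5 q [-0.04  0.52 -0.11  2.06  0.1   0.57 -2.2 ]
t [-147.3 -112.7  -31.7] a [ -0.05 -35.83   0.05] pos [0.5054 0.0169 0.1874] F [-1.56 -0.96  4.78] gap 0.0214 clk 7.5 q [-0.04  0.52 -0.11  2.06  0.1   0.57 -2.2 ]
t [ 173.  -112.4   97.5] a [ -0.06 -10.97   0.03] pos [0.5054 0.0169 0.1874] F [-1.56 -0.96  4.78] gap 0.0214 clk 7.5 q [-0.04  0.52 -0.11  2.06  0.1   0.57 -2.2 ]
```

```bash
python3 -c "
from h import *
crop('s7',240,200,60,40,10,'a');crop('s7',190,310,70,50,10,'b')
import cv2
a=cv2.imread('pics/a.png');b=cv2.imread('pics/b.png');b=b[:400,:600]
cv2.imwrite('pics/ab.png',cv2.resize(np.hstack([a,b]),(800,int(800*400/1200)),interpolation=cv2.INTER_AREA))"
```

```text
(no output)
```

View pics/ab.png

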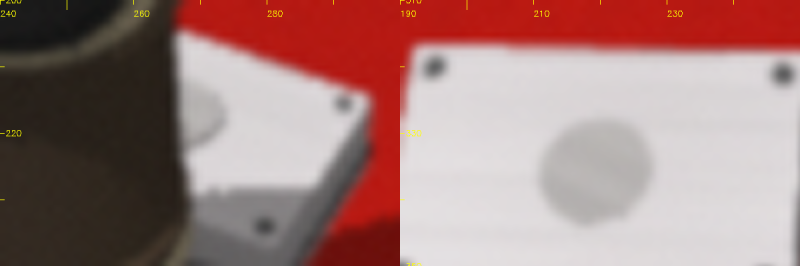

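Left crop (block_1): its insert at about (264,217) shows a dark rim. Right crop (block_2): the insert at (219,336) looks flush. That points to block_2, so I'll test it first.

Call:
drive_tool(motion=[{"tx": 0,"ty": -40,"tz": 0,"ax": 0,"ay": 0,"az": 0,"hand": -1},{"tx": 0,"ty": -80,"tz": 0,"ax": 0,"ay": 0,"az": 0,"hand": -1},{"tx": -30,"ty": -112,"tz": -6,"ax": 0,"ay": -7,"az": 0,"hand": -1},{"tx": -60,"ty": -112,"tz": -12,"ax": 0,"ay": -14,"az": 0,"hand": -1},{"tx": -90,"ty": -112,"tz": -19,"ax": 0,"ay": -21,"az": 0,"hand": -1},{"tx": -120,"ty": -112,"tz": -26,"ax": 0,"ay": -29,"az": 0,"hand": -1},{"tx": -147,"ty": -112,"tz": -32,"ax": 0,"ay": -35.8,"az": 0,"hand": -1},{"tx": -147,"ty": -112,"tz": -32,"ax": 0,"ay": -35.8,"az": 0,"hand": -1},{"tx": -147,"ty": -90,"tz": -32,"ax": 0,"ay": -35.8,"az": 0,"hand": -1},{"tx": -147,"ty": -70,"tz": -32,"ax": 0,"ay": -35.8,"az": 0,"hand": -1},{"tx": -147,"ty": -60,"tz": -32,"ax": 0,"ay": -35.8,"az": 0,"hand": -1},{"tx": -147,"ty": -60,"tz": -32,"ax": 0,"ay": -35.8,"az": 0,"hand": -1}])

```text
clock: 8.75
tool_pos: [0.5325, 0.1646, 0.245]
ee_rot: [0.554, -0.442, 0.441, -0.551]
ft_force: [0.7, -0.3, -3.6]
finger_gap: 0.0208
```

```bash
python3 -c "
from h import *
go([.5337,.1649,.2274],90+12.83)
shot('side','s8');shot('top','t8'); crop('s8',170,270,120,100,6,'s8c')
shot('wrist','w8')
"
```

```text
t [-0.1 17.6  1.3] a [ 0.21 -0.04  0.05] pos [0.5325 0.1646 0.245 ] F [ 0.65 -0.3  -3.64] gap 0.0208 clk 8.75 q [-0.17  0.51 -0.28  1.9   0.19  0.77 -1.91]
```

View pics/s8c.png

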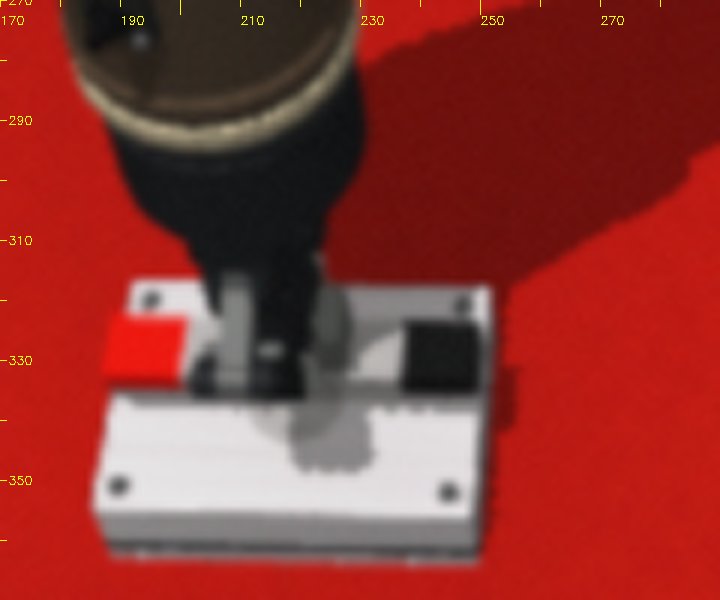

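View pics/w8.png

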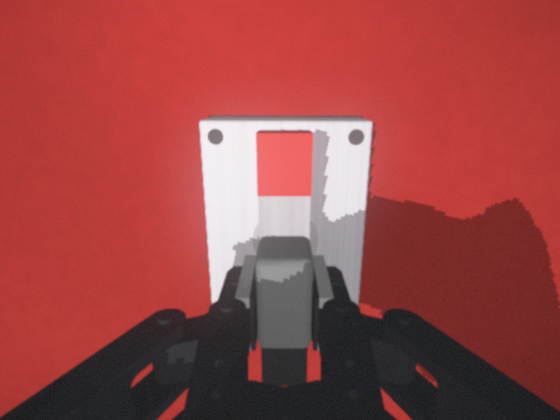

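Call:
drive_tool(motion=[{"tx": 0,"ty": 8,"tz": 1,"ax": 0,"ay": 0,"az": 0,"hand": -1},{"tx": 0,"ty": 12,"tz": 1,"ax": 0,"ay": 0,"az": 0,"hand": -1},{"tx": 0,"ty": 15,"tz": 1,"ax": 0,"ay": 0,"az": 0,"hand": -1},{"tx": 0,"ty": 16,"tz": 1,"ax": 0,"ay": 0,"az": 0,"hand": -1},{"tx": 0,"ty": 16,"tz": 1,"ax": 0,"ay": 0,"az": 0,"hand": -1}])

```text
clock: 9.4
tool_pos: [0.5342, 0.1653, 0.2304]
ee_rot: [0.553, -0.441, 0.441, -0.552]
ft_force: [0.7, 0.1, -3.3]
finger_gap: 0.0211
```

Call:
drive_tool(motion=[{"tx": 0,"ty": 1,"tz": 0,"ax": 0,"ay": 0,"az": 0,"hand": -1},{"tx": 0,"ty": 2,"tz": 0,"ax": 0,"ay": 0,"az": 0,"hand": -1},{"tx": 0,"ty": 2,"tz": 0,"ax": 0,"ay": 0,"az": 0,"hand": -1}])

```text
clock: 9.7
tool_pos: [0.5342, 0.1653, 0.2285]
ee_rot: [0.553, -0.441, 0.441, -0.553]
ft_force: [0.3, -0.4, -3.9]
finger_gap: 0.0213
```

Call:
drive_tool(motion=[{"tx": 0,"ty": 1,"tz": 0,"ax": 0,"ay": 0,"az": 0,"hand": -1},{"tx": 0,"ty": 1.5,"tz": 0,"ax": 0,"ay": 0,"az": 0,"hand": -1},{"tx": 0,"ty": 1.5,"tz": 0,"ax": 0,"ay": 0,"az": 0,"hand": -1}])

```text
clock: 10.0
tool_pos: [0.5342, 0.1653, 0.2274]
ee_rot: [0.553, -0.441, 0.441, -0.553]
ft_force: [-1.4, -1.2, 1.6]
finger_gap: 0.021
```

Call:
drive_tool(motion=[{"tx": 0,"ty": 0,"tz": 0,"ax": 0,"ay": 0,"az": 0,"hand": 0},{"tx": 0,"ty": 0,"tz": 0,"ax": 0,"ay": 0,"az": 0,"hand": 0},{"tx": 0,"ty": 0,"tz": 0,"ax": 0,"ay": 0,"az": 0,"hand": 0},{"tx": 0,"ty": -20,"tz": 0,"ax": 0,"ay": 0,"az": 0,"hand": 0},{"tx": 0,"ty": -40,"tz": 0,"ax": 0,"ay": 0,"az": 0,"hand": 0},{"tx": 0,"ty": -60,"tz": 0,"ax": 0,"ay": 0,"az": 0,"hand": 0},{"tx": 0,"ty": -60,"tz": 20,"ax": 0,"ay": 0,"az": 0,"hand": -1},{"tx": 0,"ty": -60,"tz": 50,"ax": 0,"ay": 0,"az": 0,"hand": -1},{"tx": 0,"ty": -60,"tz": 50,"ax": 0,"ay": 0,"az": 0,"hand": -1},{"tx": 0,"ty": -60,"tz": 50,"ax": 0,"ay": 0,"az": 0,"hand": -1},{"tx": 0,"ty": -60,"tz": 50,"ax": 0,"ay": 0,"az": 0,"hand": -1}])

```text
clock: 11.1
tool_pos: [0.5822, 0.1763, 0.2867]
ee_rot: [0.553, -0.441, 0.441, -0.552]
ft_force: [0.2, -0.1, -0.1]
finger_gap: -0.0004
```

```bash
python3 -c "
from h import *
go([.5342+.05*.975,.1653+.05*.222,.2315],90+12.83)
shot('wrist','w9'); crop('w9',0,0,560,420,1,'w9c')
shot('side','s9'); crop('s9',170,270,120,100,6,'s9c')
"
```

```text
t [ 0.1 55.2  0.8] a [0.09 0.   0.03] pos [0.5822 0.1763 0.2867] F [ 0.16 -0.06 -0.06] gap -0.0004 clk 11.1 q [-0.17  0.52 -0.28  1.74  0.18  0.9  -1.87]
```

View pics/w9c.png

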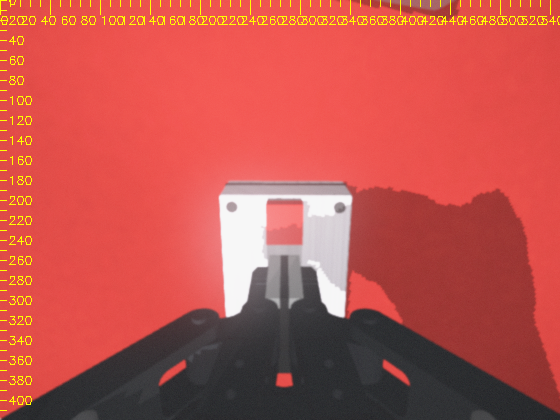

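View pics/s9c.png

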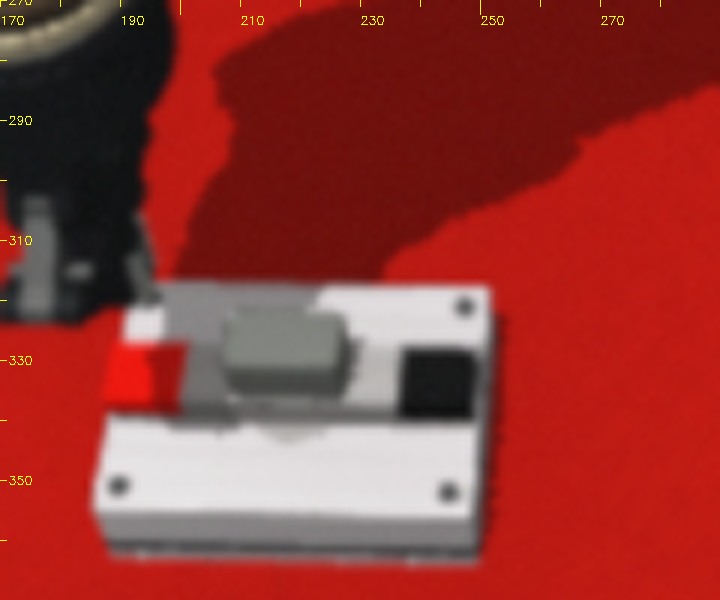

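```bash
python3 -c "
from fit import *
S='s9'
p=fit(rect(S,.125,.022,.056,(187.0,338.2),(188,327),(248.9,328),(248.7,339.5))+rect(S,.04,.022,.082,(207,330.8),(208,322.5),(227,322.5),(227.3,331.5)),[.534,.165,.22],'se')
for a in(.05,-.05): print(p[0]+a*np.cos(p[2]),p[1]+a*np.sin(p[2]))
"
```

```text
se [0.5325 0.1676] 13.28 res [(np.float64(0.2), np.float64(-0.5)), (np.float64(0.9), np.float64(0.9)), (np.float64(0.4), np.float64(0.5)), (np.float64(-0.1), np.float64(-1.1)), (np.float64(-0.7), np.float64(1.0)), (np.float64(-0.3), np.float64(-0.7)), (np.float64(0.5), np.float64(-0.5)), (np.float64(-0.9), np.float64(0.5))]
0.5811214428285483 0.17908149683257682
0.4837963614483851 0.1561069775918044
```

Call:
drive_tool(motion=[{"tx": 0,"ty": 30,"tz": 0,"ax": 0,"ay": 0,"az": 0,"hand": -1},{"tx": 0,"ty": 50,"tz": 0,"ax": 0,"ay": 0,"az": 0,"hand": -1},{"tx": 0,"ty": 55,"tz": 0,"ax": 0,"ay": 0,"az": 0,"hand": -1},{"tx": 0,"ty": 56,"tz": 0,"ax": 0,"ay": 0,"az": 0,"hand": -1},{"tx": 0,"ty": 56,"tz": 0,"ax": 0,"ay": 0,"az": 0,"hand": -1},{"tx": 0,"ty": 56,"tz": 0,"ax": 0,"ay": 0,"az": 0,"hand": -1}])

```text
clock: 11.8
tool_pos: [0.5833, 0.1766, 0.2323]
ee_rot: [-0.552, 0.441, -0.441, 0.553]
ft_force: [-0.1, 0.8, -0.6]
finger_gap: 0.0002
```

Call:
drive_tool(motion=[{"tx": 0,"ty": 1,"tz": -2,"ax": 0,"ay": 0,"az": 0,"hand": -1},{"tx": 0,"ty": 2,"tz": -2,"ax": 0,"ay": 0,"az": 0,"hand": -1},{"tx": 0,"ty": 2,"tz": -2,"ax": 0,"ay": 0,"az": 0,"hand": -1}])

```text
clock: 12.1
tool_pos: [0.581, 0.176, 0.2296]
ee_rot: [0.553, -0.441, 0.441, -0.553]
ft_force: [-1.7, -0.0, 4.1]
finger_gap: 0.0001
```

Call:
drive_tool(motion=[{"tx": 0,"ty": 0.3,"tz": 0,"ax": 0,"ay": 0,"az": 0,"hand": -1},{"tx": 0,"ty": 0.3,"tz": 0,"ax": 0,"ay": 0,"az": 0,"hand": -1},{"tx": 0,"ty": 0.3,"tz": 0,"ax": 0,"ay": 0,"az": 0,"hand": -1},{"tx": 0,"ty": 0.3,"tz": 0,"ax": 0,"ay": 0,"az": 0,"hand": -1}])

```text
clock: 12.5
tool_pos: [0.581, 0.176, 0.2295]
ee_rot: [0.553, -0.441, 0.441, -0.553]
ft_force: [-3.0, -1.3, 7.0]
finger_gap: 0.0001
```

```bash
python3 -c "
from h import *
go([.4838,.156,.29],90+12.83)
shot('side','s10'); crop('s10',170,270,120,100,6,'s10c')
"
```

```text
t [ -2.1 -60.5 -99.2] a [-0.   -0.01  0.03] pos [0.581  0.176  0.2295] F [-2.96 -1.29  6.98] gap 0.0001 clk 12.5 q [-0.18  0.59 -0.27  1.78  0.21  0.79 -1.9 ]
```

View pics/s10c.png

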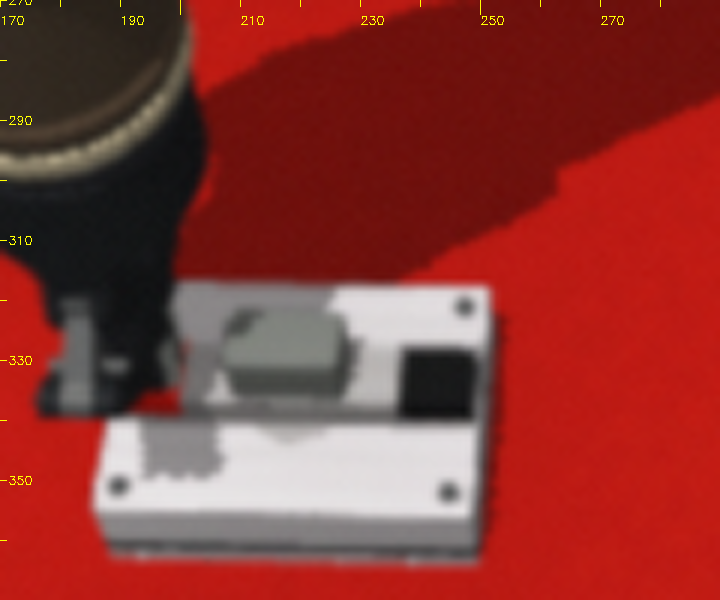

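```bash
python3 -c "
from h import *
c,s=np.cos(np.radians(12.83)),np.sin(np.radians(12.83))
for X in(-.011,0,.011):
  for Y in (0,.012,.02): print(X,Y,proj('s10',[.581+c*X-s*Y,.176+s*X+c*Y,.0565]).round(1))
shot('wrist','w10'); shot('top','t10'); crop('t10',130,160,90,90,7,'t10c')
crop('w10',180,160,220,200,3,'w10c')
"
```

```text
-0.011 0 [200.  331.5]
-0.011 0.012 [199.2 336.9]
-0.011 0.02 [198.6 340.5]
0 0 [194.7 331.4]
0 0.012 [193.8 336.8]
0 0.02 [193.2 340.4]
0.011 0 [189.4 331.3]
0.011 0.012 [188.4 336.7]
0.011 0.02 [187.8 340.3]
```

View pics/w10c.png

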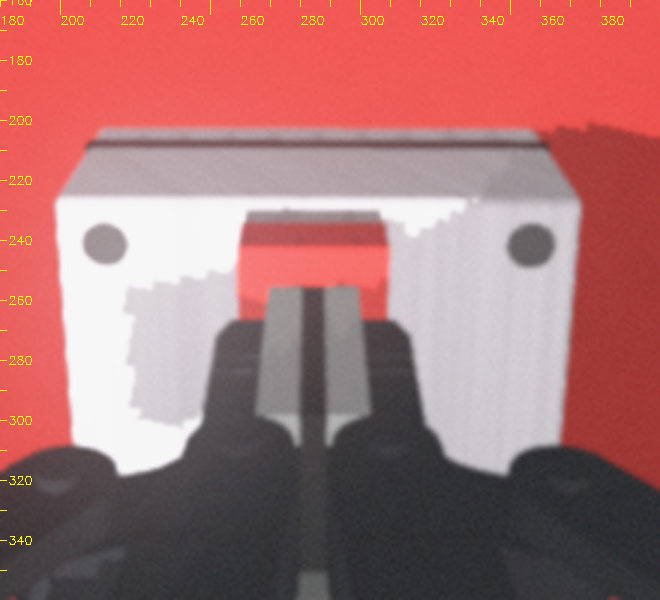

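```bash
python3 -c "
from h import *
for r in (234,241,255): print(r,ray('w10',283,r,.056).round(4))
t=np.array([.581,.176]);d=np.array([.975,.222])
for r in (234,241,255): print((ray('w10',283,r,.056)[:2]-t)@d)
st=read_state();print(st['moment'],st['ft_force'],st['clock'])
"
```

```text
234 [0.599  0.1803 0.056 ]
241 [0.5957 0.1796 0.056 ]
255 [0.5891 0.1781 0.056 ]
0.018502709368877365
0.015170361522047792
0.008370756659972655
[-0.22327782  0.58241067 -0.02545421] [-3.17410695 -1.34139552  7.41126126] 12.65
```

View pics/t10c.png

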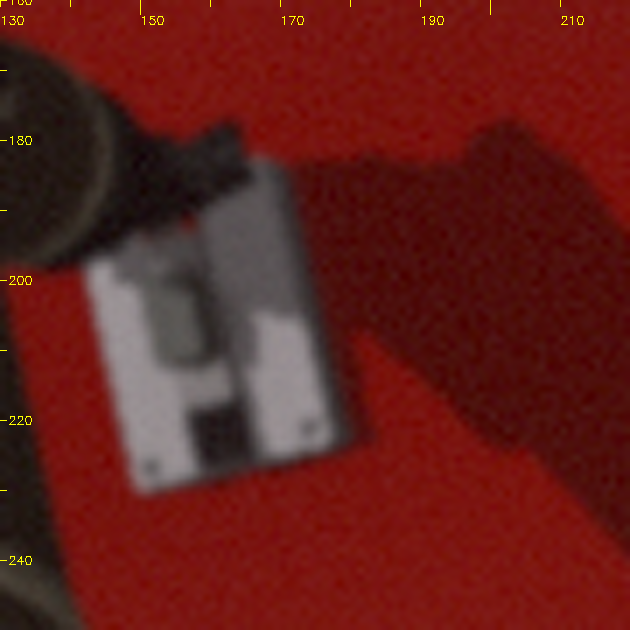

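Call:
drive_tool(motion=[{"tx": 0,"ty": -5,"tz": 0,"ax": 0,"ay": 0,"az": 0,"hand": -1},{"tx": 0,"ty": -5,"tz": 3,"ax": 0,"ay": 0,"az": 0,"hand": -1},{"tx": 0,"ty": -1,"tz": 3,"ax": 0,"ay": 0,"az": 0,"hand": -1},{"tx": 0,"ty": -0.3,"tz": 3,"ax": 0,"ay": 0,"az": 0,"hand": -1},{"tx": 0,"ty": -0.2,"tz": 3,"ax": 0,"ay": 0,"az": 0,"hand": -1},{"tx": 0,"ty": -0.2,"tz": 3,"ax": 0,"ay": 0,"az": 0,"hand": -1},{"tx": 0,"ty": -0.2,"tz": 3,"ax": 0,"ay": 0,"az": 0,"hand": -1},{"tx": 0,"ty": -0.2,"tz": 3,"ax": 0,"ay": 0,"az": 0,"hand": -1}])

```text
clock: 13.45
tool_pos: [0.5844, 0.1767, 0.2296]
ee_rot: [-0.552, 0.441, -0.441, 0.553]
ft_force: [-0.8, -0.9, 6.8]
finger_gap: -0.0001
```

Call:
drive_tool(motion=[{"tx": 0,"ty": -30,"tz": 0,"ax": 0,"ay": 0,"az": 0,"hand": -1},{"tx": 0,"ty": -55,"tz": 0,"ax": 0,"ay": 0,"az": 0,"hand": -1},{"tx": -1,"ty": -55,"tz": -33,"ax": 0,"ay": 0,"az": 0,"hand": -1},{"tx": -1,"ty": -55,"tz": -66,"ax": 0,"ay": 0,"az": 0,"hand": -1},{"tx": -1,"ty": -55,"tz": -99,"ax": 0,"ay": 0,"az": 0,"hand": -1},{"tx": -1,"ty": -55,"tz": -99,"ax": 0,"ay": 0,"az": 0,"hand": -1},{"tx": -1,"ty": -30,"tz": -99,"ax": 0,"ay": 0,"az": 0,"hand": -1},{"tx": -1,"ty": -15,"tz": -99,"ax": 0,"ay": 0,"az": 0,"hand": -1},{"tx": -1,"ty": -15,"tz": -99,"ax": 0,"ay": 0,"az": 0,"hand": -1}])

```text
clock: 14.35
tool_pos: [0.4869, 0.1554, 0.2421]
ee_rot: [0.554, -0.442, 0.44, -0.552]
ft_force: [0.0, 0.1, -0.0]
finger_gap: -0.0002
```

```bash
python3 -c "
from h import *
go([.4838,.156,.231],90+12.83)
shot('side','s11'); crop('s11',170,270,120,100,6,'s11c')
"
```

```text
t [-1.3 11.1 -2.8] a [ 0.21 -0.01  0.04] pos [0.4869 0.1554 0.2421] F [ 0.01  0.14 -0.02] gap -0.0002 clk 14.35 q [-0.17  0.45 -0.29  2.01  0.19  0.71 -1.93]
```

View pics/s11c.png

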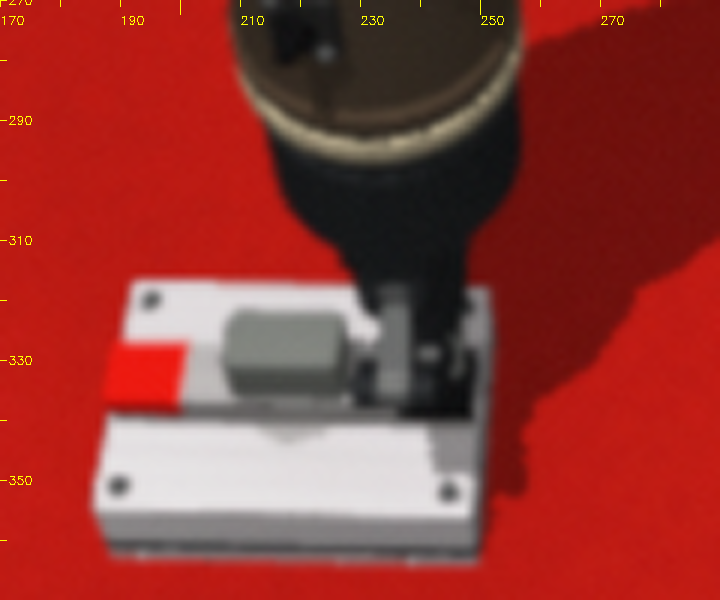

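```bash
python3 -c "
from h import *
im=cv2.imread('pics/s11.png');x0,y0,s=200,260,10
c=cv2.resize(im[y0:y0+100-10,x0:x0+60],None,fx=s,fy=s,interpolation=cv2.INTER_CUBIC)
c=c[:,:]
st=read_state();p=st['tool_pos'];Rm=R.from_quat(st['ee_rot']).as_matrix()
def pt(v): 
    q=proj('s11',p+Rm@np.array(v)); return tuple(int(a) for a in ((q-[x0,y0])*s+s/2))
cv2.line(c,pt((0,.08,0)),pt((0,.173,0)),(0,255,0),1)
for a in(-.011,.011):
  for b in(-.015,.015): cv2.line(c,pt((b,.13,a)),pt((b,.173,a)),(255,255,0),1)
cv2.imwrite('pics/ov.png',c[300:])
"
```

```text
(no output)
```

View pics/ov.png

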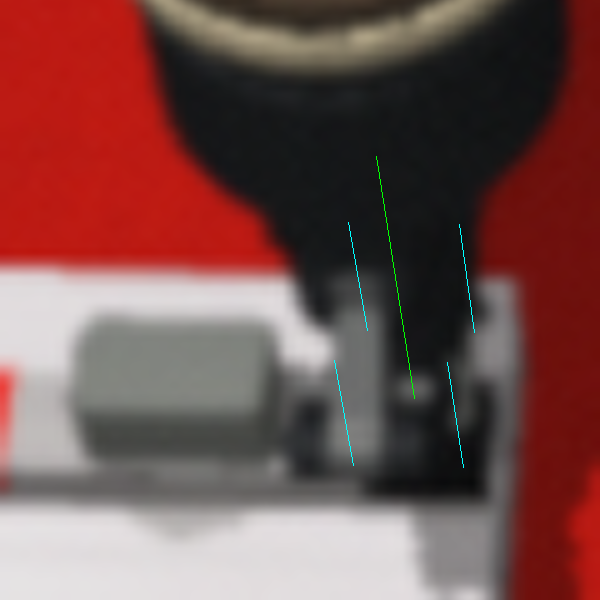

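Call:
drive_tool(motion=[{"tx": -1,"ty": 7,"tz": -1,"ax": 0.2,"ay": 0,"az": 0,"hand": -1},{"tx": -1,"ty": 10,"tz": -1,"ax": 0.2,"ay": 0,"az": 0,"hand": -1},{"tx": -1,"ty": 12,"tz": -1,"ax": 0.2,"ay": 0,"az": 0,"hand": -1},{"tx": -1,"ty": 12,"tz": -1,"ax": 0.2,"ay": 0,"az": 0,"hand": -1},{"tx": -1,"ty": 12,"tz": -1,"ax": 0.2,"ay": 0,"az": 0,"hand": -1}])

```text
clock: 14.9
tool_pos: [0.4861, 0.1564, 0.2322]
ee_rot: [-0.552, 0.44, -0.442, 0.554]
ft_force: [-0.8, -0.3, 0.4]
finger_gap: 0.0004
```

Call:
drive_tool(motion=[{"tx": 0,"ty": 1,"tz": 0,"ax": 0,"ay": 0,"az": 0,"hand": -1},{"tx": 0,"ty": 2,"tz": 0,"ax": 0,"ay": 0,"az": 0,"hand": -1},{"tx": 0,"ty": 2,"tz": 0,"ax": 0,"ay": 0,"az": 0,"hand": -1},{"tx": 0,"ty": 2,"tz": 0,"ax": 0,"ay": 0,"az": 0,"hand": -1}])

```text
clock: 15.3
tool_pos: [0.486, 0.1564, 0.23]
ee_rot: [-0.552, 0.44, -0.442, 0.554]
ft_force: [0.3, -0.1, -0.5]
finger_gap: -0.0003
```

Call:
drive_tool(motion=[{"tx": 0,"ty": 0.5,"tz": 0,"ax": 0,"ay": 0,"az": 0,"hand": -1},{"tx": 0,"ty": 0.8,"tz": 0,"ax": 0,"ay": 0,"az": 0,"hand": -1},{"tx": 0,"ty": 0.8,"tz": 0,"ax": 0,"ay": 0,"az": 0,"hand": -1},{"tx": 0,"ty": 0.8,"tz": 0,"ax": 0,"ay": 0,"az": 0,"hand": -1}])

```text
clock: 15.7
tool_pos: [0.486, 0.1564, 0.2295]
ee_rot: [-0.552, 0.44, -0.442, 0.554]
ft_force: [-2.2, -0.7, 5.5]
finger_gap: -0.0001
```

Call:
drive_tool(motion=[{"tx": 0,"ty": 0.1,"tz": 0,"ax": 0,"ay": 0,"az": 0,"hand": -1},{"tx": 0,"ty": 0.1,"tz": 0,"ax": 0,"ay": 0,"az": 0,"hand": -1},{"tx": 0,"ty": 0.1,"tz": 0,"ax": 0,"ay": 0,"az": 0,"hand": -1},{"tx": 0,"ty": 0.1,"tz": 0,"ax": 0,"ay": 0,"az": 0,"hand": -1}])

```text
clock: 16.1
tool_pos: [0.486, 0.1564, 0.2295]
ee_rot: [-0.552, 0.44, -0.442, 0.554]
ft_force: [-1.9, -0.1, 6.7]
finger_gap: 0.0003
```

```bash
python3 -c "
from h import *
print(read_state()['tool_pos'],read_state()['ft_force'])
shot('wrist','w12'); crop('w12',180,160,220,200,3,'w12c')
"
```

```text
[0.48601194 0.15641101 0.22952541] [-1.88295326 -0.13327554  6.69820233]
```

View pics/w12c.png

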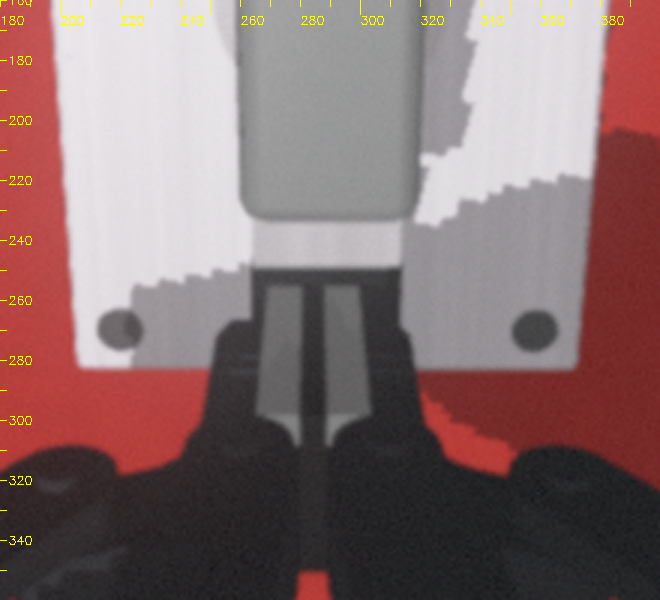

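The black end holds 6.7 N at the same height (TCP z 0.2295). The fingertip edge (row 255) is inside the black zone, which starts at row 249. Now I'll retreat.

Call:
drive_tool(motion=[{"tx": 0,"ty": -20,"tz": 0,"ax": 0,"ay": 0,"az": 0,"hand": -1},{"tx": 0,"ty": -50,"tz": 0,"ax": 0,"ay": 0,"az": 0,"hand": -1},{"tx": 0,"ty": -90,"tz": 0,"ax": 0,"ay": 0,"az": 0,"hand": -1},{"tx": 60,"ty": -130,"tz": -60,"ax": 0,"ay": 0,"az": 0,"hand": -1},{"tx": 120,"ty": -130,"tz": -60,"ax": 0,"ay": 0,"az": 0,"hand": -1},{"tx": 160,"ty": -130,"tz": -60,"ax": 0,"ay": 0,"az": 0,"hand": -1},{"tx": 160,"ty": -130,"tz": -60,"ax": 0,"ay": 0,"az": 0,"hand": -1},{"tx": 160,"ty": -130,"tz": -60,"ax": 0,"ay": 0,"az": 0,"hand": -1}])

```text
clock: 16.95
tool_pos: [0.4626, -0.0178, 0.3595]
ee_rot: [-0.551, 0.442, -0.445, 0.552]
ft_force: [-0.5, 0.4, -0.1]
finger_gap: 0.0003
```

```bash
python3 -c "
from h import *
shot('side','s13');shot('top','t13');crop('s13',170,300,100,70,8,'s13c'); print(read_state()['tool_pos'])
"
```

```text
[ 0.46251431 -0.01345832  0.35897802]
```

View pics/s13.png

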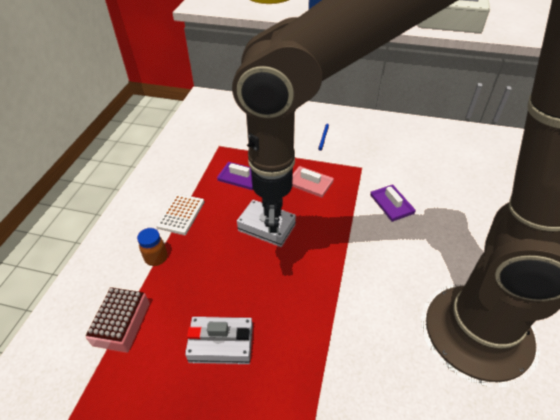

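View pics/s13c.png

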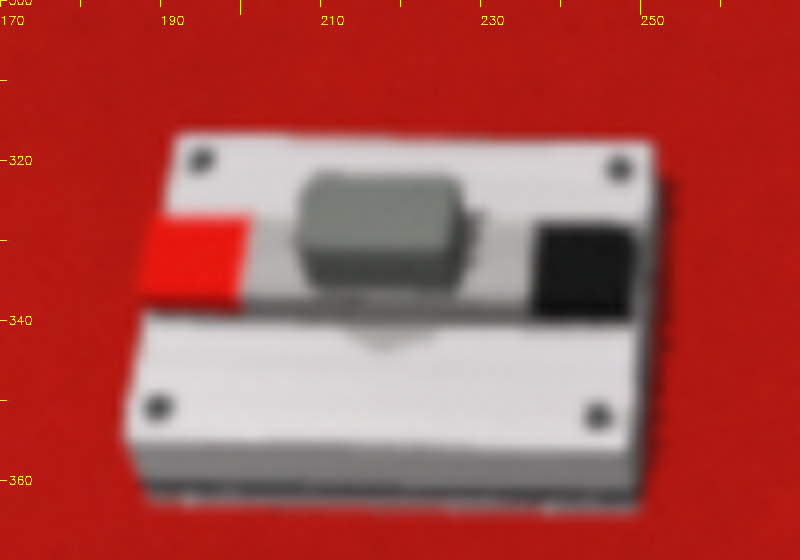

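View pics/t13.png

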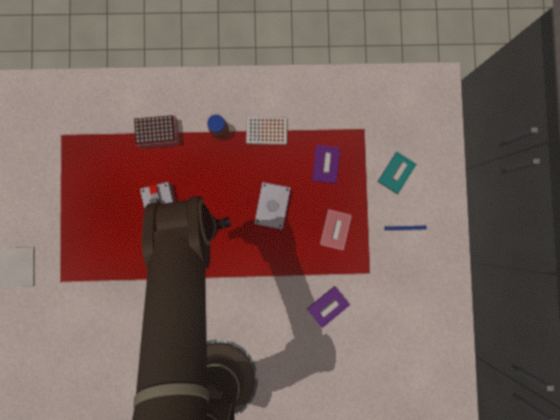

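The straightedge lies flat and centred on block_2, from (187,338) to (249,339). The pink cover is on the bench at (336,230) in the top view, and nothing else has moved.

```bash
python3 -c "
from rig import *
print(sign_off())"
```

```text
the job is handed in; nothing more can be done
None
```

The straightedge is lying on block_2, which tested true, and the job is handed in at about 17 s on the clock. No verdict was reported.

- **Cover:** I lifted the pink cover off block_1 and set it right way up on the free bench at about (0.45, -0.375), clear of both blocks.
- **Straightedge:** I laid it lengthwise across the middle of block_2 and let go.
- **Red end:** I pressed it twice, at about 7.0 N and then 6.8 N. I repeated it because the first press was a few mm inboard of the zone's middle. It held at tool height 0.2295–0.2296 m.
- **Black end:** I pressed it once, at 6.7 N, and it held at the same 0.2295 m. Neither end gave, and the contact height matches a flush insert.

After I backed the arm off, pictures showed the straightedge flat and centred, and the other labware and look-alikes where they started. I did not test block_1, but its insert showed a dark raised rim in the pictures, which agrees with it being the proud one. At first the side view seemed to show the fingers pressing off-centre. An overlay of the computed finger position and the wrist view showed that part of what looked like finger was shadow.

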